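# Put the bench scraper away in the slanted block

### The arm

A 6-joint arm with a two-finger parallel gripper is mounted at the origin on a cart in front of the work surface, level with it; the furniture and walls round the work are solid. World frame = base frame: x ahead of the robot, y to its left, z up, the work surface at z = 0. Lengths are in m, angles in degrees, forces in N, time in s.
With the tool pointing down it reaches from about 0.3 to 1 m from the base axis. Payload 5.1 kg.
Tool frame: the origin (TCP) lies at the very end of the fingers, on their centre line; the grasp point (between the pads) lies 19 mm behind it; z points along the fingers, y is the line along which they close (so a half turn about z gives the same grasp; the last joint's range is limited). The gripper opens to 95 mm and grips with 3 to 60 N. Pads are 20 mm wide; open, the fingers measure 119 mm over their backs; the gripper's body (75 mm by 180 mm) begins 59 mm behind the grasp point.
Start: joints at [63.965, 7.093, 94.555, -0, 78.352, -4.733], TCP at [0.236, 0.606, 0.215] pointing down, gripper open.
Joint ranges: [-149.61, 149.61], [-58.7, 133.49], [1.44, 155.28], [-77.14, 257.14], [18.33, 153.61], [-166.67, 166.67]. Speed limits (degrees/s): [147.25, 147.25, 180, 180, 180, 180].

### API

Orientations are given as a 3x3 rotation matrix whose columns are the frame's x, y, z axes.
In Python, from workcell import r gives the robot as it stands.
- The arm moves only by the tool jog_arm, called after "Call:" as name(argument=value, ...) on one line, values as JSON. Schema: {"type":"object","properties":{"rows":{"type":"array","items":{"type":"object","properties":{"dx":{"type":"number"},"dy":{"type":"number"},"dz":{"type":"number"},"wx":{"type":"number"},"wy":{"type":"number"},"wz":{"type":"number"}},"additionalProperties":false},"minItems":1,"maxItems":12},"aperture":{"type":"number"},"squeeze":{"type":"number"},"only":{"type":"string"},"quiet":{"type":"boolean"},"lines":{"type":"string"}},"required":["rows"],"additionalProperties":false}. rows is a list of rows, 1 to 12 of them, each an object with the fields dx, dy, dz (the shift in m), wx, wy, wz (a rotation vector in degrees); a field left out counts as zero; each row shifts and turns the commanded pose from where the row before left it, along the tool's axes as they then stand; what a row does not reach is not made up. A row lasts 1/10 s, in which the tool goes at most 0.05 m and 8.59 degrees, less where a joint would pass 70% of its speed; a pose out of reach is approached as far as the arm can. aperture is the finger opening in m, set as the call begins (left out keeps the last). The fingers move at their own pace and stop on an object; squeeze is the grip in N (left out, the last holds). Time passes only in rows, so rows that do not move let the fingers close. The tool returns the time, the measured TCP pose, the force, the opening and the grip force at its end. only (a regular expression) keeps the lines of the reply that match it, lines (a string "A,B") keeps lines A to B, and quiet returns only ok. Input that does not fit is refused with a message, and nothing moves.
- r.get_obs(): the state, without advancing time (a new reading comes with each control period).
- r.capture(name): name is "scene" or "top" or "wrist"; returns a dict with "image" (400x640x3 uint8, blue, green, red), "range_z" (400x640 float32, m along the optical axis (not along the pixel's ray), 0 where there is no reading), "fov_y" (degrees; the focal length in pixels is half the picture's height over the tangent of half this angle, whatever the lens; pixels are square), "cx", "cy" (the principal point, pixels), "world_to_cam" (4x4, takes a point from world to camera coordinates). Camera axes: x right, y down, z forward; pixel columns grow to the right and rows downward; lengths in m; the calibration is good to about 2 mm. A picture is of the moment at which its call begins.
- r.close_job(): hands the job in; it is judged then, once.
The state is a dict: "clock": time; "joint_positions": joint angles; "dq": joint speeds; "tau": joint torques, N m; "tool_pos": TCP position; "tool_rot": TCP orientation; "ft_force": force on the tool from outside, world axes, zero at the start; "moment": the same for the moment, N m; "finger_gap": finger opening in m; "gripper_force": force on a finger pad.
Only numpy, scipy, OpenCV 4.12 (cv2) and the standard library are available. Lean on these libraries where they do the work, as an engineer would, in place of code of your own. Each camera call takes 0.05 s, during which the arm holds its last target. There are 200 camera calls.

### The job

The washed bench scraper is standing in the little wire drying stand. Lift it out and put it away in the slanted wooden block: slide its blade, edge first, all the way down into the long slot and let go, so that it stays there with its handle sticking out. Leave the onion, the garlic, the mug and the pepper mill standing where they are.

Things in the scene. Friction and masses are not known exactly. Their poses are not given: they have to be found in the camera images.
- scraper: Bench scraper (loose, about 0.16 kg): flat steel blade 96 mm wide, 3 mm thick, showing 87 mm, with a dark wooden bar handle along the top. Origin: middle of the blade's free lower edge; z up from it to the handle, y along the edge, x through the thickness. Same either way round (half turn about z). Starts upright in the drying stand, edge down, leaning at most 0.1 rad.
- scraper_grip (a point): Centre of the scraper's handle, 104 mm above its origin along its z. The handle is a bar 104 mm long (scraper's y), 22 mm thick (x, flat sides: grip across this), 34 mm high (z = 87 to 121 mm). Gripped weakly, or swung fast, it can turn a little about the line between the fingers; 45 N holds it well.
- stand: Drying stand (fixed): pale wooden foot 70 x 124 mm, 14 mm thick, with four steel wire hoops 66 mm high, 88 mm wide in y, 12 mm apart in x (wire 4 mm). Origin: centre of its underside; z up. The scraper's edge stands on the foot (z = 14 mm) between the two middle hoops (gap 8 mm), blade along the stand's y. Lifted straight up by 60 mm it is free.
- block: Slanted wooden block (fixed), 150 mm wide, about 135 mm high, on a dark foot; at yaw 0 its top, with the slots, leans towards the robot (-x). Origin: on the worktop, below the long slot's mouth (within 10 mm); z up. Foot from x = -5 to 125 mm.
- slot: Long slot of the block, the one on the low side nearer the robot; 114 mm long (y), 11 mm wide (x), 75 mm deep. Origin: centre of its floor, 45 mm ahead (block's +x) of and 44 mm above the block's origin. z points out of the slot, leaning 0.52 rad (30 degrees) from vertical towards the block's -x. Scraper home: origins meet, z axes agree, y axes parallel either way round; edge on the floor.
- slot_mouth (a point): Centre of the long slot's mouth, 75 mm along z from its floor, in a flat face square to the slot that reaches from 28 mm before to 52 mm behind it (slot's x). Two 42 mm short knife slots lie 30 mm behind it in the same face: too short for the blade. With the scraper home, its handle's underside stands 12 mm off this face.
- onion: An onion, 71 mm wide, 72 mm high, loose on the worktop; leave it alone. Origin: centre of its underside, z up.
- garlic: A head of garlic, 60 mm wide, 58 mm high, loose on the worktop; leave it alone. Origin: centre of its underside, z up.
- mug: A white mug, 85 mm wide, 115 mm with its handle, 88 mm high, loose on the worktop; leave it alone. Origin: centre of its underside, z up.
- pepper_mill: A dark wooden pepper mill, 58 mm wide, 190 mm high, loose on the worktop; leave it alone. Origin: centre of its underside, z up.

How it is judged:
By the outcome, as a careful person would: the job done as asked, in the order asked, and still so for the second after the job is handed in, with the robot touching nothing.
It also fails if it takes over 40 s, if anything falls off the work surface, if the arm or the gripper's body presses on something with over 40 N, if the wrist force passes 120 N, or if a joint passes its speed limit or range.

## Working session

There is one attempt and no reset: what is moved stays moved. The work goes in short steps, Python scripts to look and compute and a tool call to move; the robot and the scene stay as the last step left them, time stands still between calls to the robot, and variables do not carry over. Pictures are saved under pics/ and viewed, at most 10 in all, crops included, and the job is handed in when it is done.

```bash
ls; mkdir -p pics; cat > h.py <<'E'
import numpy as np, cv2
from workcell import r
def cap(n):
    c=r.capture(n); c['f']=200/np.tan(np.radians(c['fov_y']/2)) if c['image'].shape[0]==400 else None
    return c
def cloud(c):
    z=c['range_z']; v,u=np.mgrid[:z.shape[0],:z.shape[1]]
    P=np.stack([(u-c['cx'])/c['f']*z,(v-c['cy'])/c['f']*z,z],-1)
    T=np.linalg.inv(c['world_to_cam']); W=P@T[:3,:3].T+T[:3,3]; W[z<=0]=np.nan
    return W
E
python3 - <<'E'
from h import *
for n in ('scene','top'):
    c=cap(n); cv2.imwrite(f'pics/{n}0.png',c['image']); W=cloud(c); np.savez(f'{n}0.npz',W=W,im=c['image'],T=c['world_to_cam'],f=c['f'],cx=c['cx'],cy=c['cy'])
    print(n,c['f'],c['cx'],c['cy'],np.linalg.inv(c['world_to_cam'])[:3,3],np.isfinite(W[...,0]).mean())
E
```

```text
pics
workcell.py
scene 393.99042892083054 318.4822054068859 205.08456684293074 [ 0.02647037 -0.78474116  0.76668815] 0.98946484375
top 494.0470215886507 321.77987044887914 200.5154068046265 [ 0.48016906 -0.10499994  1.28711569] 0.98022265625
```

View pics/scene0.png

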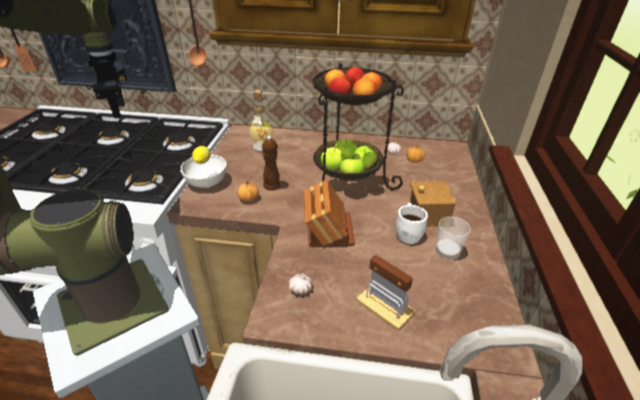

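View pics/top0.png

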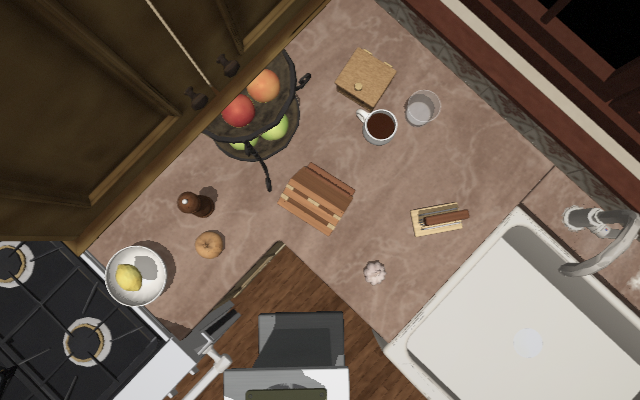

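The scene view shows the scraper in its stand at about (388,290) and the block at (325,215). In the top view the handle is at (445,217), the stand at (437,220), the block at (316,198), the garlic at (374,272), the mug at (380,125) and the onion at (209,244).

```bash
python3 - <<'E'
from h import *
np.set_printoptions(precision=4,suppress=True)
d=np.load('top0.npz');W=d['W'];im=d['im']
for n,(u,v) in dict(handle=(445,217),block=(316,198),garlic=(374,272),mug=(380,125),onion=(209,244),mill=(190,203),tier=(268,185),table=(350,250)).items(): print(n,W[v,u])
def box(W,c,rad,z0,z1): return (np.hypot(W[...,0]-c[0],W[...,1]-c[1])<rad)&(W[...,2]>z0)&(W[...,2]<z1)
for nm in ('top0','scene0'):
    e=np.load(nm+'.npz');We=e['W']
    h=W[217,445]
    m=box(We,h,.11,.1,.16); P=We[m]
    r=cv2.minAreaRect((P[:,:2]*1000).astype(np.float32)); print(nm,'handle n',len(P),'rect',r,'z pct',np.percentile(P[:,2],[2,50,95]))
    m=box(We,h,.11,.008,.02); P=We[m]; print('foot',cv2.minAreaRect((P[:,:2]*1000).astype(np.float32)),np.median(P[:,2]))
    b=W[198,316]
    m=box(We,b,.13,.05,.16);P=We[m]
    # ransac top face plane with normal tilt 30deg
    rng=np.random.default_rng(0);best=0
    for _ in range(800):
        q=P[rng.choice(len(P),3)];n=np.cross(q[1]-q[0],q[2]-q[0]);l=np.linalg.norm(n)
        if l<1e-5: continue
        n/=l;n*=np.sign(n[2])
        if abs(np.degrees(np.arccos(n[2]))-30)>8: continue
        k=abs((P-q[0])@n)<.003
        if k.sum()>best: best=k.sum();kk=k
    Q=P[kk];c=Q.mean(0);n=np.linalg.svd(Q-c)[2][2];n*=np.sign(n[2])
    print('plane',len(P),best,c,n,'tilt',np.degrees(np.arccos(n[2])),'yaw',np.degrees(np.arctan2(-n[1],-n[0])))
    m=box(We,b,.13,.03,.16); P=We[m]; print('block',cv2.minAreaRect((P[:,:2]*1000).astype(np.float32)))
    v,u=np.where(box(We,b,.15,.03,.2));print(u.min(),u.max(),v.min(),v.max())
t=cv2.resize(im[150:250,265:365],None,fx=5.5,fy=5.5,interpolation=cv2.INTER_CUBIC)
cv2.imwrite('pics/blk.png',t)
E
```

```text
handle [ 0.5227 -0.3905  0.1337]
block [ 0.575  -0.0906  0.1324]
garlic [ 0.394  -0.2288  0.053 ]
mug [ 0.763  -0.2563  0.0526]
onion [0.4733 0.1787 0.0568]
mill [0.567  0.1923 0.1798]
tier [0.6163 0.0292 0.0617]
table [ 0.4483 -0.1739 -0.0018]
top0 handle n 433 rect ((522.4296875, -394.321044921875), (22.17877769470215, 104.82470703125), 9.029308319091797) z pct [0.1194 0.1345 0.1385]
foot ((552.6611328125, -395.6492919921875), (149.4667510986328, 146.92117309570312), 16.855419158935547) 0.014318510664206974
plane 2901 1341 [ 0.5561 -0.0751  0.1161] [-0.411   0.2798  0.8677] tilt 29.81183745531205 yaw -34.24694119849587
block ((588.5469360351562, -67.64207458496094), (198.24203491210938, 116.83381652832031), 55.93486404418945)
265 352 144 235
scene0 handle n 715 rect ((520.534423828125, -396.2337341308594), (25.330814361572266, 103.3812026977539), 8.885672569274902) z pct [0.1049 0.1299 0.1359]
foot ((520.6319580078125, -397.8401184082031), (70.85684204101562, 123.54633331298828), 9.097350120544434) 0.013786711423404763
plane 1836 710 [ 0.5503 -0.0806  0.1153] [-0.41    0.2752  0.8696] tilt 29.58967175612033 yaw -33.87297027615947
block ((573.050048828125, -89.36714172363281), (154.97210693359375, 116.92498016357422), 56.27830505371094)
304 349 172 240
```

View pics/blk.png

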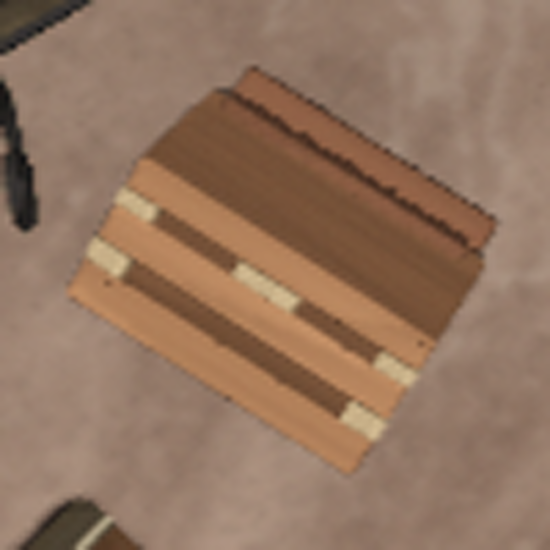

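The crop shows the long slot running from about (127,268) to (345,405). The face corners are at (68,296), (352,474), (438,342) and (148,158).

```bash
python3 - <<'E'
from h import *
np.set_printoptions(precision=4,suppress=True)
d=np.load('top0.npz');W=d['W'];T=np.linalg.inv(d['T'])
n=np.array([-.4105,.2775,.8685]);n/=np.linalg.norm(n)
p0=np.array([.5561,-.0751,.1161])
def ray(x,y):
    u=265+(x+.5)/5.5-.5;v=150+(y+.5)/5.5-.5
    w=T[:3,:3]@np.array([(u-d['cx'])/d['f'],(v-d['cy'])/d['f'],1]);o=T[:3,3]
    return o+w*(n@(p0-o)/(n@w))
pts={k:ray(*q) for k,q in dict(FL=(68,296),FR=(352,474),BR=(438,342),BL=(148,158),S1=(127,268),S2=(345,405)).items()}
for k,p in pts.items(): print(k,p)
print('front',np.linalg.norm(pts['FL']-pts['FR']),'side',np.linalg.norm(pts['FR']-pts['BR']),np.linalg.norm(pts['FL']-pts['BL']),'slot',np.linalg.norm(pts['S1']-pts['S2']))
for a,b in (('FL','FR'),('BL','BR'),('S1','S2')):
    e=pts[a]-pts[b];print(np.degrees(np.arctan2(-e[0],e[1])),e[2])
print('mouth',(pts['S1']+pts['S2'])/2, 'from corners', None)
mf=(pts['FL']+pts['FR'])/2;mb=(pts['BL']+pts['BR'])/2;print(mf+(mb-mf)*.35,'width',np.linalg.norm(mb-mf))
# edge from block face centre: floor z check
print('expected mouth z',.044+.075*np.cos(.5236))
# handle top plane/tilt
for nm in('top0','scene0'):
    We=np.load(nm+'.npz')['W'];ay=np.array([-np.sin(np.radians(9)),np.cos(np.radians(9))]);c=np.array([.5215,-.3955])
    m=(np.hypot(We[...,0]-c[0],We[...,1]-c[1])<.07)&(We[...,2]>.127)&(We[...,2]<.15);P=We[m];s=(P[:,:2]-c)@ay
    for lo in np.arange(-.05,.05,.02): 
        k=(s>=lo)&(s<lo+.02); print(nm,round(lo+.01,3),k.sum(),np.median(P[k,2]))
    # blade
    s2=(We[...,:2]-c)@ay; m=(abs(s2)<.07)&(np.hypot(We[...,0]-c[0],We[...,1]-c[1])<.08)&(We[...,2]>.03)&(We[...,2]<.095)
    P=We[m]; ax=np.array([ay[1],-ay[0]]); print('low pts: along',np.percentile((P[:,:2]-c)@ay,[1,99]),'x by z:',[(z,round(float(np.median(((P[abs(P[:,2]-z)<.006])[:,:2]-c)@ax)),4)) for z in (.05,.065,.08,.09)])
from workcell import r
o=r.get_obs();print(o['tool_pos'],o['tool_rot'],o['finger_gap'])
E
```

```text
FL [0.5672 0.0046 0.0959]
FR [ 0.4861 -0.1182  0.0968]
BR [ 0.5408 -0.1557  0.1347]
BL [ 0.6226 -0.0342  0.1345]
S1 [ 0.5778 -0.0226  0.1096]
S2 [ 0.5159 -0.1158  0.1101]
front 0.1471573261458591 side 0.07645701570940007 0.0778312073316356 slot 0.11191256651569499
-33.47216164750833 -0.0008597023727914266
-33.93404222270303 -0.00018206809542697933
-33.59533384072042 -0.0005165531589592653
mouth [ 0.5468 -0.0692  0.1098] from corners None
[ 0.5459 -0.0702  0.1097] width 0.07714337866128673
expected mouth z 0.10895185936872041
top0 -0.04 76 0.13444858268220417
top0 -0.02 82 0.1345197997229881
top0 -0.0 80 0.13517236071762928
top0 0.02 79 0.13462218035895024
top0 0.04 83 0.13468260650944286
low pts: along [-0.0447  0.0484] x by z: [(0.05, 0.0009), (0.065, 0.0122), (0.08, 0.0013), (0.09, nan)]
scene0 -0.04 85 0.13396891306601222
scene0 -0.02 80 0.13407466576817373
scene0 -0.0 78 0.13417924061085956
scene0 0.02 75 0.13383919473946726
scene0 0.04 69 0.13412773060650118
low pts: along [-0.0474  0.0461] x by z: [(0.05, -0.0013), (0.065, -0.0057), (0.08, -0.0013), (0.09, -0.0014)]
[0.2359 0.6051 0.2135] [[-0.9317  0.3633 -0.0008]
 [ 0.3633  0.9317 -0.0017]
 [ 0.0001 -0.0019 -1.    ]] 0.0950844815131217
  return _methods._mean(a, axis=axis, dtype=dtype,
  ret = ret.dtype.type(ret / rcount)
```

Call:
jog_arm(rows=[{"dz":-0.012, "wz":7.4}, {"dz":-0.012, "wz":7.4}, {"dz":-0.012, "wz":7.4}, {"dz":-0.012, "wz":7.4}, {"dz":-0.012, "wz":7.4}, {"dz":-0.012, "wz":7.4}, {"dz":-0.012, "wz":7.4}, {"dz":-0.012, "wz":7.4}, {}], aperture=0.095)

```text
clock: 1.0
tool_pos: [0.2364, 0.6061, 0.3124]
tool_rot: [[-0.165, 0.986, 0.001], [0.986, 0.165, 0.003], [0.002, 0.002, -1.0]]
ft_force: [-0.5, -0.3, 0.7]
finger_gap: 0.095
gripper_force: 0.0
```

```bash
cat >> h.py <<'E'
from scipy.spatial.transform import Rotation as Rt
np.set_printoptions(precision=4,suppress=True)
def need(p,R=None):
    o=r.get_obs();R0=np.array(o['tool_rot']).reshape(3,3)
    print('shift in tool axes',R0.T@(np.array(p)-o['tool_pos']),'at',np.array(o['tool_pos']))
    if R is not None: print('rotvec deg',Rt.from_matrix(R0.T@R).as_rotvec(degrees=True))
def down(yaw):
    a=np.radians(yaw);y=np.array([np.cos(a),np.sin(a),0]);z=np.array([0,0,-1.]);return np.c_[np.cross(y,z),y,z]
E
python3 -c "
from h import *
need([.5215,-.3955,.30],down(9));print(r.get_obs()['joint_positions'])"
```

```text
shift in tool axes [-1.035   0.1156  0.0102] at [0.2364 0.6061 0.3124]
rotvec deg [ 0.0918 -0.1311  0.5135]
[63.9647  4.6855 87.8547  0.0008 87.2998 54.4512]
```

Call:
jog_arm(rows=[{"dx":-0.02, "dy":0.002}, {"dx":-0.043, "dy":0.005}, {"dx":-0.043, "dy":0.005}, {"dx":-0.043, "dy":0.005}, {"dx":-0.043, "dy":0.005}, {"dx":-0.043, "dy":0.005}, {"dx":-0.043, "dy":0.005}, {"dx":-0.043, "dy":0.005}, {"dx":-0.043, "dy":0.005}, {"dx":-0.043, "dy":0.005}, {"dx":-0.043, "dy":0.005}, {"dx":-0.043, "dy":0.005}])

```text
clock: 2.2
tool_pos: [0.3735, 0.1271, 0.3097]
tool_rot: [[-0.169, 0.986, -0.0], [0.986, 0.169, -0.0], [-0.0, -0.001, -1.0]]
ft_force: [0.7, -0.0, 0.6]
finger_gap: 0.095
gripper_force: 0.0
```

Call:
jog_arm(rows=[{"dx":-0.043, "dy":0.005}, {"dx":-0.043, "dy":0.005}, {"dx":-0.043, "dy":0.005}, {"dx":-0.043, "dy":0.005}, {"dx":-0.043, "dy":0.005}, {"dx":-0.043, "dy":0.005}, {"dx":-0.043, "dy":0.005}, {"dx":-0.043, "dy":0.005}, {"dx":-0.043, "dy":0.005}, {"dx":-0.043, "dy":0.005}, {"dx":-0.04, "dy":0.005}, {}])

```text
clock: 3.4
tool_pos: [0.5053, -0.3292, 0.3078]
tool_rot: [[-0.164, 0.986, -0.003], [0.986, 0.164, 0.001], [0.002, -0.003, -1.0]]
ft_force: [0.1, 0.8, 0.2]
finger_gap: 0.0953
gripper_force: 0.0
```

```bash
python3 - <<'E'
from h import *
need([.5215,-.3955,.22],down(9))
c=cap('wrist');W=cloud(c);cv2.imwrite('pics/w1.png',c['image'])
print(np.linalg.inv(c['world_to_cam'])[:3,3])
m=(np.hypot(W[...,0]-.5215,W[...,1]+.3955)<.09)&(W[...,2]>.124)&(W[...,2]<.145)
P=W[m];print(m.sum(),cv2.minAreaRect((P[:,:2]*1000).astype(np.float32)),np.median(P[:,2]))
E
```

```text
shift in tool axes [-0.0682  0.0054  0.0876] at [ 0.5053 -0.3292  0.3078]
rotvec deg [-0.1663 -0.1041  0.4422]
[ 0.4942 -0.2565  0.4787]
1481 ((522.453125, -392.5575866699219), (21.70443344116211, 99.9403305053711), 9.292462348937988) 0.13532198772820797
```

View pics/w1.png

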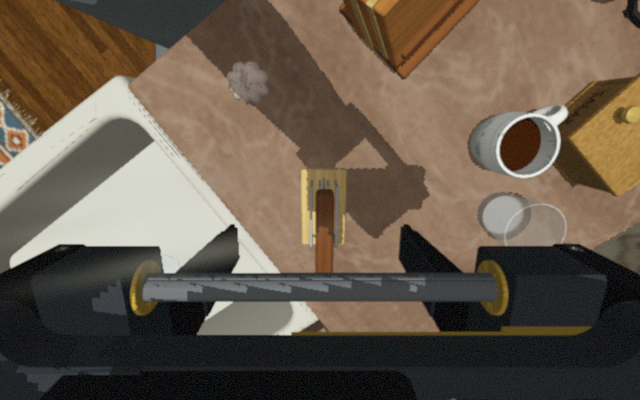

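The wrist picture shows the handle at (325,230), square between the open fingers, and the three views agree on its position to 2 mm. I'll move over it and then straight down.

Call:
jog_arm(rows=[{"dx":-0.034, "dy":0.003, "dz":0.01, "wz":0.4}, {"dx":-0.034, "dy":0.003, "dz":0.02}, {"dz":0.03}, {"dz":0.03}, {"dz":0.03}, {"dz":0.01}, {}, {}])

```text
clock: 4.25
tool_pos: [0.523, -0.3917, 0.1823]
tool_rot: [[-0.159, 0.987, 0.002], [0.987, 0.159, -0.001], [-0.001, 0.001, -1.0]]
ft_force: [-1.0, -0.4, -0.4]
finger_gap: 0.0949
gripper_force: 0.0
```

```bash
python3 -c "
from h import *
need([.522,-.395,.099],down(9))"
```

```text
shift in tool axes [-0.0029 -0.0017  0.0833] at [ 0.523  -0.3917  0.1823]
rotvec deg [0.0751 0.0854 0.1671]
```

Call:
jog_arm(rows=[{"dx":-0.003, "dy":-0.002, "dz":0.02}, {"dz":0.025}, {"dz":0.025}, {"dz":0.013}, {}, {}])

```text
clock: 4.85
tool_pos: [0.5218, -0.3958, 0.0994]
tool_rot: [[-0.158, 0.987, 0.002], [0.987, 0.158, -0.002], [-0.002, 0.002, -1.0]]
ft_force: [0.8, -0.0, 0.3]
finger_gap: 0.0953
gripper_force: 0.0
```

Call:
jog_arm(rows=[{}, {}, {}, {}, {}, {}, {}, {}], aperture=0.0, squeeze=50)

```text
clock: 5.65
tool_pos: [0.5209, -0.3952, 0.0976]
tool_rot: [[-0.158, 0.987, -0.0], [0.987, 0.158, 0.0], [0.0, -0.0, -1.0]]
ft_force: [-0.1, -0.4, -0.1]
finger_gap: 0.0366
gripper_force: 0.0
```

Call:
jog_arm(rows=[{}, {}, {}, {}, {}], aperture=0.0, squeeze=50)

```text
clock: 6.15
tool_pos: [0.5209, -0.3952, 0.0976]
tool_rot: [[-0.158, 0.987, 0.0], [0.987, 0.158, 0.0], [0.0, 0.0, -1.0]]
ft_force: [0.3, 0.2, 0.3]
finger_gap: 0.022
gripper_force: 50.0
```

Call:
jog_arm(rows=[{"dz":-0.005}, {"dz":-0.015}, {"dz":-0.025}, {"dz":-0.03}, {"dz":-0.03}, {"dz":-0.03}, {"dz":-0.02}, {"dz":-0.01}, {}, {}])

```text
clock: 7.15
tool_pos: [0.5205, -0.3948, 0.2617]
tool_rot: [[-0.158, 0.987, -0.001], [0.987, 0.158, 0.001], [0.001, -0.001, -1.0]]
ft_force: [-0.7, 0.2, -2.4]
finger_gap: 0.0219
gripper_force: 50.0
```

```bash
python3 - <<'E'
from h import *
o=r.get_obs();p=np.array(o['tool_pos']);print(p)
# slot frame
a=np.radians(-33.8);ys=np.array([-np.sin(a),np.cos(a),0]);t=np.radians(30)
zs=np.array([-np.sin(t)*np.cos(a),-np.sin(t)*np.sin(a),np.cos(t)]);xs=np.cross(ys,zs)
for n in('scene','wrist'):
    c=cap(n);cv2.imwrite(f'pics/{n}2.png',c['image']);W=cloud(c)
    m=(np.hypot(W[...,0]-p[0],W[...,1]-p[1])<.09)&(W[...,2]>p[2]-.15)&(W[...,2]<p[2]+.06)
    R=np.array(o['tool_rot']).reshape(3,3);L=(W[m]-p)@R
    k=(L[:,2]>.01)&(L[:,2]<.09)&(abs(L[:,1])<.02)
    print(n,k.sum(),'x range by z',[(z,np.percentile(L[k&(abs(L[:,2]-z)<.004)],[2,98],axis=0)[:,0] if (k&(abs(L[:,2]-z)<.004)).sum()>5 else 0, np.median(L[k&(abs(L[:,2]-z)<.004),1])) for z in(.015,.03,.05,.07,.08)], 'zmax',np.percentile(L[k,2],99))
E
```

```text
[ 0.5205 -0.3948  0.2617]
scene 1085 x range by z [(0.015, array([-0.0475,  0.0457]), np.float64(-0.0021768747130084536)), (0.03, array([-0.0469,  0.0454]), np.float64(-0.00221727442862296)), (0.05, array([-0.0469,  0.0445]), np.float64(-0.0018587106208342798)), (0.07, array([-0.0461,  0.0444]), np.float64(-0.0019426856152054924)), (0.08, array([-0.0477,  0.047 ]), np.float64(-0.0018868700142610864))] zmax 0.08230461396014233
wrist 41 x range by z [(0.015, 0, np.float64(nan)), (0.03, array([0.0473, 0.0483]), np.float64(0.0005559104442686023)), (0.05, 0, np.float64(0.0002126031851529739)), (0.07, 0, np.float64(0.00018904698659591955)), (0.08, 0, np.float64(0.0005751877672003052))] zmax 0.07913596689660694
  return _methods._mean(a, axis=axis, dtype=dtype,
  ret = ret.dtype.type(ret / rcount)
```

View pics/scene2.png

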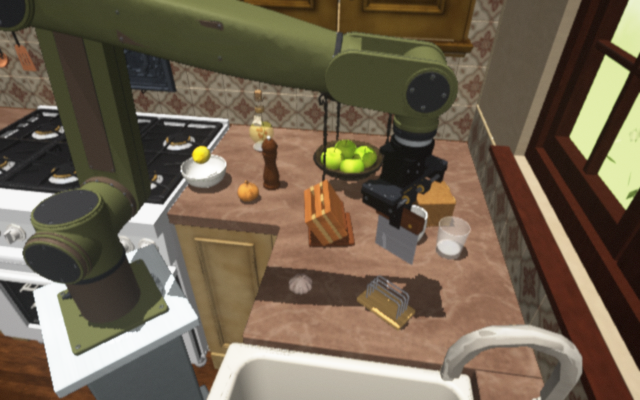

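The scraper is held square at 50 N, with its edge about 84 mm beyond the TCP at (397,255) and the stand left behind. Next is the yaw, while I check the clearance at the insertion pose.

Call:
jog_arm(rows=[{"dz":-0.003, "wz":4.2}, {"dz":-0.003, "wz":4.8}, {"dz":-0.003, "wz":4.8}, {"dz":-0.003, "wz":4.8}, {"dz":-0.003, "wz":4.8}, {"dz":-0.003, "wz":4.8}, {"dz":-0.003, "wz":4.8}, {"dz":-0.003, "wz":4.8}, {"dz":-0.003, "wz":4.8}, {"wz":0.2}])

```text
clock: 8.25
tool_pos: [0.5207, -0.3949, 0.2884]
tool_rot: [[0.555, 0.832, -0.001], [0.832, -0.555, 0.001], [0.0, -0.002, -1.0]]
ft_force: [-0.0, -0.3, -2.3]
finger_gap: 0.0217
gripper_force: 50.0
```

```bash
cat >> h.py <<'E'
a=np.radians(-33.8);ys=np.array([-np.sin(a),np.cos(a),0]);t=np.radians(30)
zs=np.array([-np.sin(t)*np.cos(a),-np.sin(t)*np.sin(a),np.cos(t)]);xs=np.cross(ys,zs)
Rs=np.c_[ys,xs,-zs]; mouth=np.array([.5464,-.0705,.109])
def tcp(s): return mouth+(s-.075+.0836)*zs
E
python3 - <<'E'
from h import *
need(tcp(.115)+[0,0,.05],down(-33.8)); print('then',Rt.from_matrix(down(-33.8).T@Rs).as_rotvec(degrees=True), tcp(.115))
for nm in('scene0','top0'):
    W=np.load(nm+'.npz')['W'].reshape(-1,3);W=W[np.isfinite(W[:,0])]
    for s in(.115,0):
        L=(W-tcp(s))@Rs; k=(abs(L[:,0])<.12)&(abs(L[:,1])<.17)&(L[:,2]<-.05)&(L[:,2]>-.35)
        print(nm,s,k.sum(),W[k].mean(0) if k.any() else '',(np.maximum(abs(L[k,0])-.0375,abs(L[k,1])-.09)).min() if k.any() else '')
E
```

```text
shift in tool axes [ 0.2843 -0.2204  0.0229] at [ 0.5207 -0.3949  0.2884]
rotvec deg [-0.1108 -0.0161  0.0967]
then [-30.   0.  -0.] [ 0.495  -0.0361  0.216 ]
scene0 0.115 0  
scene0 0 0  
top0 0.115 0  
top0 0 0
```

Call:
jog_arm(rows=[{"dx":0.012, "dy":-0.009, "dz":0.001}, {"dx":0.024, "dy":-0.019, "dz":0.002}, {"dx":0.028, "dy":-0.021, "dz":0.002}, {"dx":0.028, "dy":-0.021, "dz":0.002}, {"dx":0.028, "dy":-0.022, "dz":0.002}, {"dx":0.028, "dy":-0.022, "dz":0.002}, {"dx":0.028, "dy":-0.022, "dz":0.002}, {"dx":0.028, "dy":-0.022, "dz":0.002}, {"dx":0.028, "dy":-0.021, "dz":0.002}, {"dx":0.026, "dy":-0.021, "dz":0.002}, {"dx":0.018, "dy":-0.014, "dz":0.002}, {"dx":0.008, "dy":-0.006, "dz":0.002}])

```text
clock: 9.45
tool_pos: [0.4944, -0.0343, 0.2659]
tool_rot: [[0.552, 0.834, -0.001], [0.834, -0.552, 0.001], [0.0, -0.001, -1.0]]
ft_force: [-0.7, -0.6, -2.6]
finger_gap: 0.0219
gripper_force: 50.0
```

Call:
jog_arm(rows=[{"wx":-2}, {"wx":-4}, {"wx":-4}, {"wx":-4}, {"wx":-4}, {"wx":-4}, {"wx":-4}, {"wx":-3}, {"wx":-1}, {}, {}])

```text
clock: 10.55
tool_pos: [0.4956, -0.0372, 0.2669]
tool_rot: [[0.555, 0.72, 0.416], [0.832, -0.481, -0.278], [-0.0, 0.5, -0.866]]
ft_force: [-0.2, -0.4, -2.6]
finger_gap: 0.0218
gripper_force: 50.0
```

```bash
python3 -c "
from h import *
need(tcp(.085),Rs);print(r.get_obs()['joint_positions'])"
```

```text
shift in tool axes [ 0.0006 -0.0264  0.0735] at [ 0.4956 -0.0372  0.2669]
rotvec deg [-0.0046 -0.0331  0.0592]
[ -1.493  -31.3146 125.7547 -17.799   60.7496  37.5592]
```

Call:
jog_arm(rows=[{"dx":0.001, "dy":-0.006, "dz":0.008}, {"dy":-0.01, "dz":0.012}, {"dy":-0.01, "dz":0.015}, {"dz":0.015}, {"dz":0.014}, {"dz":0.009}, {}, {}, {}])

```text
clock: 11.45
tool_pos: [0.508, -0.0437, 0.1912]
tool_rot: [[0.555, 0.72, 0.417], [0.832, -0.48, -0.277], [0.001, 0.501, -0.866]]
ft_force: [0.7, 0.4, -1.8]
finger_gap: 0.0216
gripper_force: 50.0
```

```bash
python3 - <<'E'
from h import *
need(tcp(.085),Rs)
c=cap('scene');im=c['image']
cv2.imwrite('pics/s3.png',cv2.resize(im[130:270,260:400],None,fx=4,fy=4,interpolation=cv2.INTER_CUBIC))
W=cloud(c);o=r.get_obs();L=(W-np.array(o['tool_pos']))@np.array(o['tool_rot']).reshape(3,3)
m=(abs(L[...,0])<.07)&(abs(L[...,1])<.03)&(L[...,2]>.0)&(L[...,2]<.082)
for z in(.02,.04,.06,.075):
    k=m&(abs(L[...,2]-z)<.004);print(z,k.sum(),np.percentile(L[k][:,:2],[3,50,97],axis=0).ravel() if k.sum()>5 else '')
# face plane offset and front edge in scene
k=(abs(L[...,0])<.09)&(L[...,1]>-.05)&(L[...,1]<.06)&(abs(L[...,2]-.0936)<.005);F=L[k]
print('face',k.sum(),'x',np.percentile(F[:,0],[1,99]),'y',np.percentile(F[:,1],[1,99]),'z',np.median(F[:,2]))
E
```

```text
shift in tool axes [-0.0009 -0.0005  0.001 ] at [ 0.508  -0.0437  0.1912]
rotvec deg [ 0.0555 -0.0818  0.0709]
0.02 21 [-0.0485 -0.0006 -0.0166  0.0011  0.0193  0.0016]
0.04 30 [-0.0489 -0.0001  0.0038  0.0008  0.0433  0.0016]
0.06 30 [-0.0472 -0.0008  0.0004  0.0011  0.0426  0.0019]
0.075 30 [-0.0486  0.0001 -0.0067  0.0012  0.0412  0.002 ]
face 640 x [-0.0764  0.0727] y [-0.0287  0.048 ] z 0.09370829195726985
```

View pics/s3.png

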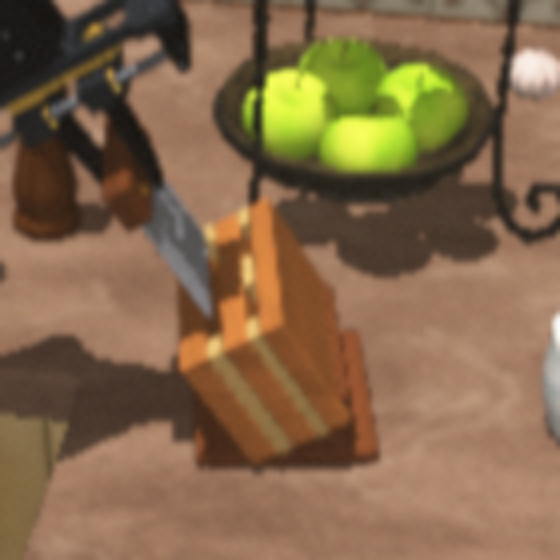

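The blade's edge at crop (212,312) lies over the long slot, and the face measured in the same frame is centred on it to about 1 mm. Inserting now.

Call:
jog_arm(rows=[{"dx":-0.001, "dy":-0.0005, "dz":0.005}, {"dz":0.005}, {"dz":0.005}, {"dz":0.005}, {}, {}])

```text
clock: 12.1
tool_pos: [0.515, -0.05, 0.1725]
tool_rot: [[0.555, 0.721, 0.415], [0.832, -0.481, -0.277], [-0.0, 0.5, -0.866]]
ft_force: [0.3, 1.4, -1.6]
finger_gap: 0.0216
gripper_force: 50.0
```

```bash
python3 -c "
from h import *
need(tcp(0),Rs)"
```

```text
shift in tool axes [0.0004 0.0008 0.0652] at [ 0.515  -0.05    0.1725]
rotvec deg [-0.0317 -0.0279  0.0901]
```

Call:
jog_arm(rows=[{"dz":0.007}, {"dz":0.008}, {"dz":0.008}, {"dz":0.008}, {"dz":0.008}, {"dz":0.008}, {"dz":0.008}, {"dz":0.003}, {}, {}])

```text
clock: 13.1
tool_pos: [0.5393, -0.066, 0.1228]
tool_rot: [[0.555, 0.72, 0.416], [0.832, -0.481, -0.277], [0.0, 0.5, -0.866]]
ft_force: [-0.1, 0.1, -2.5]
finger_gap: 0.0219
gripper_force: 50.0
```

```bash
python3 -c "
from h import *
need(tcp(0),Rs)"
```

```text
shift in tool axes [0.0002 0.0004 0.0075] at [ 0.5393 -0.066   0.1228]
rotvec deg [ 0.0103 -0.0515  0.081 ]
```

Call:
jog_arm(rows=[{"dz":0.003}, {"dz":0.002}, {"dz":0.001}, {"dz":0.001}, {}, {}])

```text
clock: 13.7
tool_pos: [0.5422, -0.0679, 0.1167]
tool_rot: [[0.555, 0.72, 0.416], [0.832, -0.481, -0.277], [0.0, 0.5, -0.866]]
ft_force: [-1.2, 1.4, -1.0]
finger_gap: 0.0214
gripper_force: 50.0
```

Call:
jog_arm(rows=[{"dz":0.001}, {}, {}])

```text
clock: 14.0
tool_pos: [0.5425, -0.0679, 0.1167]
tool_rot: [[0.555, 0.72, 0.416], [0.832, -0.481, -0.277], [0.0, 0.5, -0.866]]
ft_force: [-8.0, 5.1, 7.5]
finger_gap: 0.0218
gripper_force: 50.0
```

The edge rests on the floor at the expected depth, with about 12 N along the slot. Letting go and backing out along the slot axis.

Call:
jog_arm(rows=[{}, {}, {}, {}, {}, {}], aperture=0.06)

```text
clock: 14.6
tool_pos: [0.5427, -0.0683, 0.1159]
tool_rot: [[0.555, 0.72, 0.416], [0.832, -0.48, -0.278], [0.0, 0.5, -0.866]]
ft_force: [0.7, 0.2, 0.4]
finger_gap: 0.0591
gripper_force: 0.0
```

Call:
jog_arm(rows=[{"dz":-0.006}, {"dz":-0.012}, {"dz":-0.02}, {"dz":-0.025}, {"dz":-0.025}, {"dz":-0.025}, {"dz":-0.025}, {"dz":-0.02}, {"dz":-0.01}, {}, {}])

```text
clock: 15.7
tool_pos: [0.4724, -0.0216, 0.2607]
tool_rot: [[0.555, 0.721, 0.416], [0.832, -0.48, -0.277], [-0.0, 0.5, -0.866]]
ft_force: [0.0, -0.7, 0.4]
finger_gap: 0.0601
gripper_force: 0.0
```

```bash
python3 - <<'E'
from h import *
ims=[]
for n in('scene','top'):
    c=cap(n);W=cloud(c);L=(W-(mouth-.075*zs))@np.c_[xs,ys,zs]
    k=(abs(L[...,0])<.03)&(abs(L[...,1])<.07)&(L[...,2]>.09)&(L[...,2]<.15);P=L[k]
    print(n,k.sum(),np.percentile(P,[2,50,98],axis=0))
    ims.append(c['image'])
cv2.imwrite('pics/end.png',np.vstack([cv2.resize(i[90:330,160:500],(425,300)) for i in ims]))
E
```

```text
scene 314 [[-0.0197 -0.0541  0.093 ]
 [-0.003  -0.018   0.1162]
 [ 0.0029  0.0441  0.1227]]
top 620 [[-0.0179 -0.0495  0.0934]
 [-0.0001  0.0001  0.118 ]
 [ 0.0047  0.0489  0.1243]]
```

View pics/end.png

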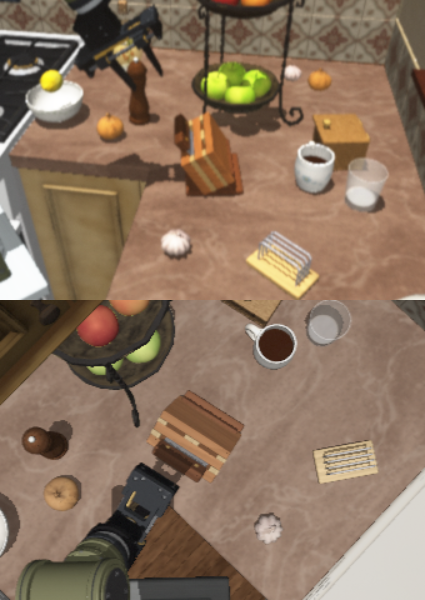

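The pictures show the handle sticking out of the long slot at (182,140), resting at full depth with only the slot's play. The stand is empty, the onion, garlic, mug and mill are where they were, and the gripper is clear.

```bash
python3 -c "
from workcell import r
print(r.close_job())"
```

```text
the job is handed in; nothing more can be done
None
```

The bench scraper is seated in the block's long slot at full depth and released with its handle out. The onion, garlic, mug and pepper mill were left untouched, and I handed the job in at about 16 s; no verdict came back.

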